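# Lift the hot pot lid level with the lid lifter

### The job

With the T-handled lid lifter from its cradle, lift the hot lid off the bench heating pot by its loop, set it gently home in the lid rest, and hang the lifter back in its cradle. Keep the lid level the whole way: the terminal head makes it heavier on that side, so find by feel where along the loop it balances before you lift it clear. Touch the hot lid and pot with the lifter only, never with the gripper or arm, do not jerk, press or drop the lid, and leave the other things on the bench alone.

Things in the scene. Friction and masses are not known exactly. Their poses are not given: they have to be found in the camera images.
- lifter_grip (a point): Centre of the T handle of the lid lifter: a wooden bar 120 long (its own x), 20 wide (y), 22 tall (z), to be gripped across its 20 mm width at the middle. The whole lifter weighs 220 g. It hangs in its cradle at the start. Not reported while held.
- lifter_hook (a point): Seat of the hook: lowest point of its upper side, where the loop's bar comes to lie, 97 mm straight below the handle's centre; axes as lifter_grip, x the way the hook's tip points. 8 mm round steel, underside 8 mm below this point. The hook opens to +x and up, 27 mm clear from upright to tip. The upright stands 19 mm behind (-x), to 40 mm above this point, then leans in under the handle.
- cradle_seat (a point): Where the centre of the handle lies when the lifter hangs home in the fixed cradle, handle along this point's x axis: two posts 47 mm either side along x carry the handle's underside at 109 mm height, between lips 30 mm apart (along y) that stand up to 125 mm. The point is 120 mm above the bench. The base plate is 150 x 75 x 6 mm.
- loop (a point): Middle of the straight bar of the lid's loop handle, on the bar's axis. The bar is 10 mm round and runs along this point's y axis, which points to the terminal head; 110 mm clear between the loop's two legs, 42 mm clear between the lid's top and the bar's underside. x is across the bar, z the lid's upward normal. The hook can go under the bar from either side.
- lid: The loose hot lid: steel disc 216 mm across, 4 mm thick, with a plug 14 mm deep below it, 152 mm across at the disc and tapering to 132 mm. Origin at the centre of the disc's underside (51 mm below loop), axes as loop. At the start it lies home on the pot, its disc flat on the pot's top.
- pot: The fixed round heating pot, 236 mm across, flat top 105 mm above the bench, with a mouth 160 mm across that takes the lid's plug. Origin on the bench under its centre.
- rest_top (a point): The lid rest: a fixed steel ring on three legs, 224 mm across with an opening 162 mm across for the lid's plug. This point is the centre of the ring's top, 48 mm above the bench. The lid is home when its disc lies flat on the ring, its origin at this point.
- knuckle_a: Bystander: steering knuckle, dark forged steel, ring 112 mm across with an arm 150 mm tall.
- knuckle_b: Bystander: another steering knuckle.
- knuckle_c: Bystander: another steering knuckle, near the far edge.
- race_a: Bystander: steel bearing race, 60 mm across, 20 mm high.
- race_b: Bystander: a second bearing race.
- grinder: Bystander: hand grinder lying on the bench, 220 mm long, 41 mm high.
- oil: Bystander: plastic oil bottle, 60 mm across, 130 mm high.
- brush: Bystander: hand brush lying on the bench on the robot's side.
- lifter_tip (a point): Centre of the hook's round tip: 17 mm ahead (+x) of lifter_hook and 8 mm above it; the tip's top is 12 mm above lifter_hook.
- head (a point): Middle of the terminal head on the lid, an aluminium cylinder 37 mm across, 35 mm tall, 86 mm from the lid's centre towards +y. Its weight differs each time: hooked 5 to 45 mm from the loop's middle towards the head the lid balances, elsewhere it tips. In all the lid weighs 3.5 to 7.5 N, centre of mass 35 to 45 mm below the bar. It has 4 mm of play all round in the pot and may shift when pulled.

How it is judged (in metres and radians):
On the way, in this order (a step that is already met when the one before it is completed fails the run):
1. the lid hangs from the lifter, lifted clear of the pot (z of lid in the frame of pot above 0.125 m and contact force between lid and lifter above 1 N and contact force between lid and pot below 0.1 N), for 0.2 s.
2. the lid lies home in the lid rest (distance between lid and rest_top below 0.008 m and angle between lid's own z axis and vertical below 0.03 rad and contact force between lid and rest above 2 N), for 0.2 s.
At the end, for the whole second after the job is handed in: The lid lies flat in the lid rest, plug in the opening (centre within 8 mm, within 3 mm of the ring's top, tilt under 0.03 rad), at rest; the lifter hangs in its cradle, handle on both posts (centre within 20 mm, no more than 5 mm high, tilt under 0.12 rad), let go and at rest (horizontal distance between lid and rest_top below 0.008 m and z of lid in the frame of rest_top below 0.003 m and angle between lid's own z axis and vertical below 0.03 rad and linear speed of lid below 0.02 m/s and distance between lifter_grip and cradle_seat below 0.02 m and z of lifter_grip in the frame of cradle_seat below 0.005 m and angle between lifter_grip's own z axis and vertical below 0.12 rad and linear speed of lifter below 0.05 m/s and contact force between lifter and cradle above 0.5 N); the robot touches nothing.
It fails at once if the lid tips by more than 0.12 rad (7 degrees) (angle between lid's own z axis and vertical above 0.12 rad).
It fails at once if the lifter jerks or presses the lid with more than 18 N (contact force between lifter and lid above 18 N).
It fails at once if the lid is dropped or slammed on the rest (over 18 N) (contact force between lid and rest above 18 N).
It fails at once if the gripper or arm touches the hot lid or pot (contact force between any of the arm, the fingers and lid above 0.5 N or contact force between any of the arm, the fingers and pot above 0.5 N).
It fails at once if a bystander is moved by more than 20 mm (distance of any of knuckle_a, knuckle_b, knuckle_c, race_a, race_b, grinder, oil, brush from where it was at the start of the episode above 0.02 m).
It also fails if it takes over 72 s, if anything falls off the work surface, if the arm or the gripper's body presses on something with over 40 N, if the wrist force passes 120 N, or if a joint passes its speed limit or range.

### The arm

A 6-joint arm with a two-finger parallel gripper is mounted at the origin on the work surface. World frame = base frame: x ahead of the robot, y to its left, z up, the work surface at z = 0. Lengths are in mm, angles in rad, forces in N, time in s.
With the tool pointing down it reaches from about 425 to 950 mm from the base axis. Payload 14.7 kg.
Tool frame: the origin (TCP) lies at the very end of the fingers, on their centre line; the grasp point (between the pads) lies 19 mm behind it (r.grip_point_offset is the z of the grasp point in the tool frame, in mm); z points along the fingers, y is the direction in which the jaws open and shut (so a half turn about z gives the same grasp; the last joint's range is limited). The gripper opens to 85 mm and grips with 20 to 120 N. Pads are 22 mm wide; open, the fingers measure 114 mm over their backs; the gripper's body (76 mm by 85 mm) begins 54 mm behind the grasp point. The pads swing forward as they close: fully open they stand 13 mm farther back than shut.
Start: joints at [-1.237, 0.48, 1.596, -0, 1.065, -0.047], TCP at [241.596, -603.426, 231.297] pointing down, gripper open.
Joint ranges: [-2.75, 2.75], [-0.82, 2.05], [0.23, 2.67], [-1.56, 4.7], [0.09, 2.69], [-2.92, 2.92]. Speed limits (rad/s): [1.89, 1.89, 2.39, 3.01, 3.01, 3.01].

### API

Orientations are given as a rotation vector (axis times angle).
In Python, from rig import r gives the robot as it stands.
- The arm moves only by the tool jog_arm, never from a script. Its argument "moves" is text: rows parted by semicolons, each of 6 numbers parted by spaces: the shift along the tool's x, y, z in mm, then the turn, a rotation vector about the tool's x, y, z in rad. A call has 1 to 10 rows; each row shifts and turns the commanded pose from where the row before left it, along the tool's axes as they then stand; what a row does not reach is not made up. A row lasts 1/8 s, in which the tool goes at most 62.5 mm and 10.7 degrees, less where a joint would pass 70% of its speed; a pose out of reach is approached as far as the arm can. A call with a gripper value outside its range is refused whole. "gripper" is the opening in per cent of the stroke, from 0 (shut) to 100 (fully open), set as the call begins (left out, the last holds). The fingers move at their own pace and stop on an object; the grip force is fixed at half the most. Time passes only in rows, so rows that do not move let the fingers close. It gives the time, the measured TCP pose, the force and the opening at its end, in the units of the state.
- r.get_obs(): the state, without advancing time (a new reading comes with each control period).
- r.snapshot(name): name is "scene" or "top"; returns a dict with "color" (400x640x3 uint8, red, green, blue), "z_map" (400x640 float32, mm along the optical axis (not along the pixel's ray), 0 where there is no reading), "intrinsics" (3x3 intrinsics, pixels), "extrinsics" (4x4, takes a point from world to camera coordinates). Camera axes: x right, y up, looking along -z (the intrinsics and any distortion apply to the point x, -y, -z); pixel columns grow to the right and rows downward; lengths in mm; the calibration is good to about 2 mm. A picture is of the moment at which its call begins.
- r.hand_in(): hands the job in, once; it reports no verdict.
Trained networks look in a picture, given as the dict that the camera call returned (one of the last four; its "shot" number tells which), for a name from the list of things; names that differ only in an ending like _2 or _b are one class to them, and where a whole thing is asked for, a point or a joint stands for the part that bears it (a point fixed in the world has none). Each returns a list of dicts, best first, with "p" (0 to 1); they miss things now and then, are a little off and sometimes report something else, mostly with a low value. They report only what shows in the picture. A call takes as long as a camera call.
- r.find_in(picture, target): "pixel" ([column, row] in pixels, amid what is visible of it).
The state is a dict: "time": time; "qpos": joint angles; "joint_velocities": joint speeds; "effort": joint torques, N m; "tool_pos": TCP position; "ee_rot": TCP orientation; "wrist_force": force on the tool from outside, world axes, zero at the start; "torque": the same for the moment, N m; "grip_width": finger opening in mm.
Only numpy, scipy, OpenCV 4.12 (cv2) and the standard library are available. Lean on these libraries where they do the work, as an engineer would, in place of code of your own. Each camera call takes 0.05 s, during which the arm holds its last target.

## Working session

There is one attempt and no reset: what is moved stays moved. The work goes in short steps, Python scripts to look and compute and a tool call to move; the robot and the scene stay as the last step left them, time stands still between calls to the robot, and variables do not carry over. Pictures are saved under pics/ and viewed, and the job is handed in when it is done.

Besides the shell and the picture viewer there is one more tool, called after "Request:" in YAML: its name, and indented under it one key for each argument. jog_arm: Moves the arm, as the interface text tells. Its arguments: {"type":"object","properties":{"moves":{"type":"string"},"gripper":{"type":"number"}},"required":["moves"]}

```bash
ls; mkdir -p pics; cat > h.py <<'E'
from rig import r
import numpy as np, cv2
from scipy.spatial.transform import Rotation as R
def shot(cam,name):
    s=r.snapshot(cam); cv2.imwrite(f'pics/{name}.png',s['color'][:,:,::-1]); return s
def cloud(s):
    K=np.array(s['intrinsics']);E=np.array(s['extrinsics']);z=s['z_map'].astype(float)
    v,u=np.mgrid[0:z.shape[0],0:z.shape[1]]
    x=(u-K[0,2])/K[0,0]*z;y=(v-K[1,2])/K[1,1]*z
    P=np.stack([x,-y,-z],-1)
    W=(P-E[:3,3])@E[:3,:3]
    W[z==0]=np.nan
    return W
def proj(s,p):
    K=np.array(s['intrinsics']);E=np.array(s['extrinsics'])
    c=E[:3,:3]@np.array(p)+E[:3,3]; x,y,z=c[0],-c[1],-c[2]
    return np.array([K[0,0]*x/z+K[0,2],K[1,1]*y/z+K[1,2]])
def near(W,px,n=3):
    c,q=int(round(px[0])),int(round(px[1]))
    a=W[max(q-n,0):q+n+1,max(c-n,0):c+n+1].reshape(-1,3)
    return np.nanmedian(a,0),np.nanmin(a[:,2]),np.nanmax(a[:,2])
E
python3 - <<'E'
from h import *
np.set_printoptions(precision=1,suppress=True)
print(r.get_obs())
for cam in ['scene','top']:
    s=shot(cam,cam+'0'); W=cloud(s); print(cam,s.keys())
    np.savez(f'{cam}0.npz',W=W,c=s['color'],K=s['intrinsics'],E=s['extrinsics'])
    E=np.array(s['extrinsics']);print(s['intrinsics'],-E[:3,:3].T@E[:3,3])
    for n in ['lifter_grip','lifter_hook','loop','lid','pot','head','rest_top','cradle_seat','knuckle_a','race_a','grinder','oil','brush']:
        try: 
            for d in r.find_in(s,n)[:3]: print(n,np.array(d['pixel']),round(d['p'],2),*near(W,d['pixel']))
        except Exception as e: print(n,e)
E
```

```text
pics
{'time': 0.0, 'qpos': array([-1.2,  0.5,  1.6,  0. ,  1.1, -0. ]), 'joint_velocities': array([-0.,  0., -0.,  0., -0.,  0.]), 'effort': array([  0. , -95.1, -43. ,   0. ,   0. ,  -0. ]), 'tool_pos': array([ 241.5, -603. ,  230.7]), 'ee_rot': array([-3.1, -0.6,  0. ]), 'wrist_force': array([-0.1, -0.3, -0.6]), 'torque': array([ 0., -0.,  0.]), 'grip_width': 85.35722990768292}
scene dict_keys(['color', 'z_map', 'intrinsics', 'extrinsics', 'shot'])
[[416.3   0.  322.3]
 [  0.  416.3 200.8]
 [  0.    0.    1. ]] [1235.4  -16.9 1109.9]
lifter_grip [315.3 190.3] 0.59 [527.8 -23.9 130.8] 35.85463397372207 135.25475816512
lifter_grip [305.9 249. ] 0.41 [659.2 -53.1  12.3] -3.3819082142781918 24.153107198776638
lifter_hook [315.7 186.9] 0.7 [516.9 -20.9 130.8] 53.15044567899643 134.25376199225246
lifter_hook [418.8 195. ] 0.54 [538.5 281.  109.3] 105.31996306588447 113.4468920992659
loop [422.5 192.1] 0.68 [527.1 292.5 110.3] 105.58533244419523 114.800223590144
loop [314.4 187.3] 0.68 [518.4 -26.7 130.9] -5.19434284806978 134.25376199225246
lid [421.9 192.6] 0.6 [530.4 291.6 109.9] 105.5
[... 2767 characters left out ...]
5947755807 28.734624496422093
knuckle_a [463.3 194.8] 0.56 [ 583.1 -571.1    8.1] 0.32003355834443553 21.12104653274269
race_a [311.8 210.6] 0.69 [518.8  -3.3   7.5] -2.6934722814893344 137.5255523141545
race_a [293.4 171.3] 0.62 [669.9  68.8   4.8] -6.1064070653358495 27.70540765996913
race_a [229.9 204.2] 0.52 [530.  282.  112.9] 100.74967190807114 167.3272301729115
grinder [357.4 257.7] 0.68 [ 347.  -166.8   38.2] 25.643827029334176 46.078359690896306
grinder [276.3 253.4] 0.48 [365.3 120.2 128.8] 87.04351643572754 136.7414022289336
oil [276.5 249.7] 0.54 [375.5 120.6 128.8] 96.7776164914716 136.7414022289336
brush [222.6 257.7] 0.9 [344.  320.7  20.7] 13.371508507358353 30.74090174777162
```

```bash
python3 - <<'E'
import cv2
for n,(a,b,c,d) in {'scene0':(120,280,200,500),'top0':(120,290,160,480)}.items():
    im=cv2.imread(f'pics/{n}.png')
    cv2.imwrite(f'pics/{n}_z.png',cv2.resize(im[a:b,c:d],None,fx=2.5,fy=2.5,interpolation=cv2.INTER_CUBIC))
E
```

```text
(no output)
```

View pics/scene0.png

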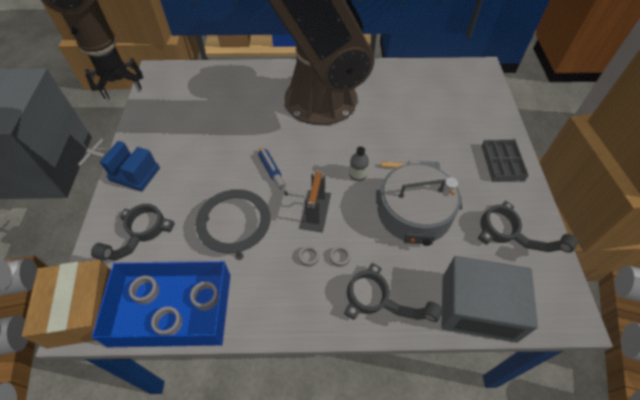

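View pics/top0.png

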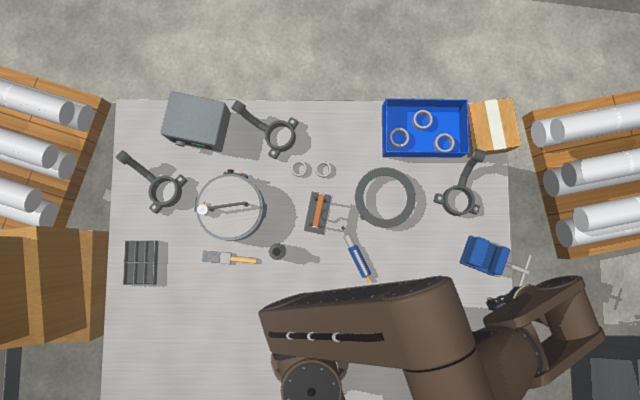

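```bash
ls pics
```

```text
scene0.png
scene0_z.png
top0.png
top0_z.png
```

View pics/scene0_z.png

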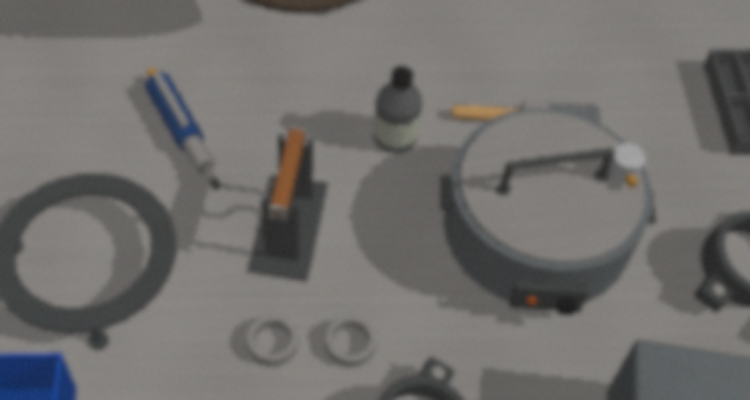

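View pics/top0_z.png

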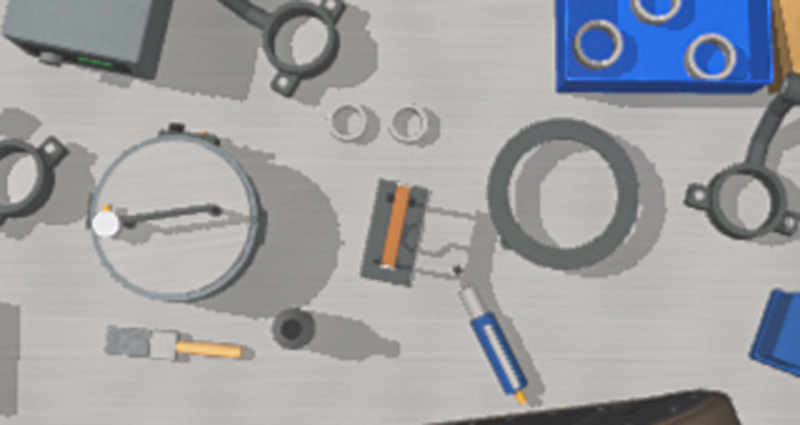

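```bash
cat > m.py <<'E'
from h import *
np.set_printoptions(precision=1,suppress=True)
from scipy.optimize import least_squares
def circ(p):
    f=lambda q: np.hypot(p[:,0]-q[0],p[:,1]-q[1])-q[2]
    o=least_squares(f,[*p[:,:2].mean(0),100],loss='soft_l1',f_scale=2);return o.x
for cam in ['scene','top']:
    d=np.load(cam+'0.npz');W=d['W'];c=d['c'].astype(int)
    print(cam)
    def sel(x0,x1,y0,y1,z0,z1): 
        return (W[...,0]>x0)&(W[...,0]<x1)&(W[...,1]>y0)&(W[...,1]<y1)&(W[...,2]>z0)&(W[...,2]<z1)
    m=sel(390,650,60,350,100,118); p=W[m];print('lid',len(p),np.median(p[:,2]))
    # convex hull circle
    h=cv2.convexHull(p[:,:2].astype(np.float32))[:,0];print(circ(h.astype(float)),cv2.minEnclosingCircle(p[:,:2].astype(np.float32)))
    m=sel(350,650,-450,-130,40,56); p=W[m];h=cv2.convexHull(p[:,:2].astype(np.float32))[:,0].astype(float)
    print('rest',len(p),np.median(p[:,2]),circ(h))
    m=sel(440,600,-80,40,120,145)&(c[...,0]>c[...,2]+40); p=W[m]
    print('handle',len(p),np.median(p[:,2]),p.mean(0)); 
    (rc,sz,a)=cv2.minAreaRect(p[:,:2].astype(np.float32));print(rc,sz,a)
    m=sel(390,650,60,350,150,172); p=W[m]; print('bar',len(p),np.median(p[:,2]),np.percentile(p[:,2],[5,95]),cv2.minAreaRect(p[:,:2].astype(np.float32)))
    q=p
    u,s_,v=np.linalg.svd(q[:,:2]-q[:,:2].mean(0),full_matrices=False);print(q.mean(0),v[0],np.degrees(np.arctan2(v[0][1],v[0][0])))
    m=sel(430,610,-110,70,15,112);p=W[m];cc=c[m]
    m=sel(410,620,-110,70,2.,12);p=W[m];print('base',cv2.minAreaRect(p[:,:2].astype(np.float32)))
E
python3 m.py
python3 - <<'E'
import cv2
im=cv2.imread('pics/top0.png')[175:250,290:360]
cv2.imwrite('pics/cr.png',cv2.resize(im,None,fx=8,fy=8,interpolation=cv2.INTER_CUBIC))
im=cv2.imread('pics/scene0.png')[155:245,270:350]
cv2.imwrite('pics/cr2.png',cv2.resize(im,None,fx=6.5,fy=6.5,interpolation=cv2.INTER_CUBIC))
E
```

```text
scene
lid 3241 108.98950878470713
[526.5 280.4 117.5] ((512.117919921875, 228.56214904785156), 166.4890594482422)
rest 1482 48.17080641882967 [ 504.6 -255.2  157.5]
handle 214 130.96782917296906 [519.1 -23.8 130.6]
(517.6773681640625, -24.109455108642578) (19.950305938720703, 113.70100402832031) 78.38835144042969
bar 161 159.50639740326167 [153.1 163. ] ((529.7960205078125, 286.4291076660156), (13.12412166595459, 126.96028137207031), 7.335794925689697)
[530.8 285.4 159.1] [-0.1  1. ] 98.43648872648303
base ((515.4222412109375, -20.129043579101562), (209.69395446777344, 179.74752807617188), 0.226882204413414)
top
lid 2706 109.11759872078699
[525.8 287.6 116. ] ((526.1316528320312, 288.9679260253906), 117.88887786865234)
rest 1139 48.12131757534087 [ 494.4 -241.1  156.8]
handle 186 130.94953314076253 [513.5 -21.8 131.3]
(514.0656127929688, -21.787185668945312) (19.680160522460938, 112.03226470947266) 78.87847900390625
bar 110 160.53782475299482 [154.6 166.1] ((526.7677612304688, 288.1622009277344), (10.307031631469727, 125.55169677734375), 8.111774444580078)
[526.4 289.  160.5] [ 0.1 -1. ] -81.54368796967958
base ((514.5955810546875, -20.420928955078125), (206.3822021484375, 176.6620330810547), 0.33304280042648315)
```

```bash
sleep 1
```

```text
(no output)
```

View pics/cr.png

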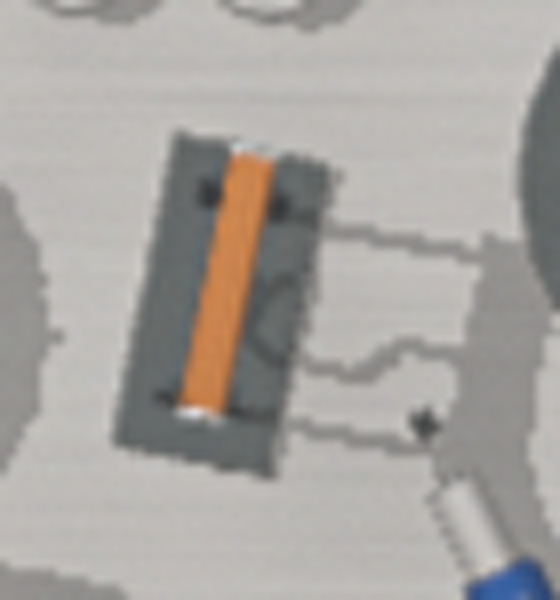

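View pics/cr2.png

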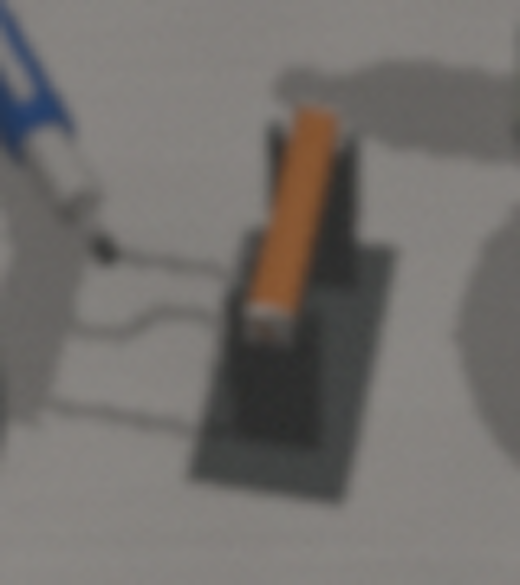

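```bash
cat > m2.py <<'E'
from h import *
np.set_printoptions(precision=1,suppress=True)
from scipy.optimize import least_squares
def comp(m,seedxy,W):
    n,l,st,ce=cv2.connectedComponentsWithStats(m.astype(np.uint8),connectivity=4)
    best=max(range(1,n),key=lambda i:st[i,4]); return l==best
def circfix(p,R,c0):
    f=lambda q: np.hypot(p[:,0]-q[0],p[:,1]-q[1])-R
    o=least_squares(f,c0,loss='soft_l1',f_scale=1.5);return o.x,np.percentile(f(o.x),[10,50,90])
def edge(c0,W,m,nb=90,out=True):
    p=W[m];a=np.arctan2(p[:,1]-c0[1],p[:,0]-c0[0]);rr=np.hypot(p[:,1]-c0[1],p[:,0]-c0[0])
    b=((a+np.pi)/(2*np.pi)*nb).astype(int);o=[]
    for i in range(nb):
        k=np.where(b==i)[0]
        if len(k)>2: o.append(p[k[np.argmax(rr[k]) if out else k[np.argmin(rr[k])]]])if 0 else o.append(p[k[np.argmax(rr[k])]] if out else p[k[np.argmin(rr[k])]])
    return np.array(o)
if __name__=='__main__':
  for cam in ['scene','top']:
    d=np.load(cam+'0.npz');W=d['W'];c=d['c'].astype(int)
    print(cam)
    def sel(x0,x1,y0,y1,z0,z1): 
        return (W[...,0]>x0)&(W[...,0]<x1)&(W[...,1]>y0)&(W[...,1]<y1)&(W[...,2]>z0)&(W[...,2]<z1)
    m=comp(sel(390,700,60,450,100,116),0,W); c0=W[m].mean(0)[:2]
    for _ in range(4):
        e=edge(c0,W,m);c0,res=circfix(e,118,c0)
    print('pot',c0,res)
    m=comp(sel(300,700,-450,-130,43,53),0,W); c0=np.array([497,-260.])
    for _ in range(4):
        e=edge(c0,W,m);c1,res=circfix(e,112,c0)
        e2=edge(c0,W,m,out=False);c2,res2=circfix(e2,81,c0); c0=(c1+c2)/2
    print('rest out',c1,res,'in',c2,res2)
    m=sel(390,650,60,420,153,172); p=W[m]; u=np.array([-np.sin(np.radians(8.2)),np.cos(np.radians(8.2))])
    t=p[:,:2]@u; print('bar t',t.min(),t.max(),'centre along',(t.min()+t.max())/2,'pot c proj',[526,287]@u)
    m=sel(420,620,-120,70,3.5,9.5);m=comp(m,0,W);p=W[m];print('base',len(p),cv2.minAreaRect(p[:,:2].astype(np.float32)),np.median(p[:,2]))
    m=sel(440,600,-80,40,123,145); p=W[m];print('handle+caps',len(p),cv2.minAreaRect(p[:,:2].astype(np.float32)))
  o=r.get_obs();Rm=R.from_rotvec(o['ee_rot']).as_matrix();print(Rm,o['ee_rot'],o['qpos'])
E
python3 m2.py
```

```text
scene
pot [529.2 286.8] [-2.4 -1.1  0. ]
rest out [ 572.5 -271.3] [-2.6 -1.1 -0. ] in [ 572.6 -271. ] [-1.3  0.   1.5]
bar t 144.45133196585053 271.44260526133576 centre along 207.94696861359313 pot c proj 209.0429591414363
base 209 ((563.2217407226562, -46.244903564453125), (103.79212951660156, 61.057708740234375), 43.95384216308594) 6.693914109550785
handle+caps 263 ((517.50048828125, -24.101089477539062), (41.31133270263672, 123.04814910888672), 78.75245666503906)
top
pot [526.  289.4] [-2.6 -1.6 -0.4]
rest out [ 570. -269.] [-3.8 -2.  -0.6] in [ 569.7 -268.7] [-0.4  0.8  3.4]
bar t 147.31111846956208 273.35512921004437 centre along 210.33312383980322 pot c proj 209.0429591414363
base 20 ((485.68505859375, -38.83241271972656), (22.236024856567383, 18.49958038330078), 0.16435611248016357) 6.647200437178052
handle+caps 210 ((513.770263671875, -22.70606803894043), (39.62309646606445, 118.80389404296875), 78.8748779296875)
[[ 0.9  0.4  0. ]
 [ 0.4 -0.9 -0. ]
 [ 0.   0.  -1. ]] [3.1 0.6 0. ] [-1.2  0.5  1.6  0.   1.1 -0. ]
```

```bash
cat > st.py <<'E'
from h import *
def st():
    o=r.get_obs();M=R.from_rotvec(o['ee_rot']).as_matrix()
    print('t',round(o['time'],2),'pos',np.round(o['tool_pos'],1),'yaw',round(np.degrees(np.arctan2(M[1,0],M[0,0])),2),'zax',np.round(M[:,2],4),'F',np.round(o['wrist_force'],2),'T',np.round(o['torque'],3),'w',round(o['grip_width'],1),'q',np.round(o['qpos'],3));return o,M
def plan(target,yaw=None):
    o,M=st(); d=np.array(target)-o['tool_pos']; print('tool-axes shift',np.round(M.T@d,1))
    if yaw is not None:
        y=np.arctan2(M[1,0],M[0,0]); dy=np.radians(yaw)-y; print('turn about tool z',round(-dy,3))
        # tool z down: +turn about tool z = -yaw
E
python3 -c "
from st import *
plan([515.7,-23.3,170],-11.3)"
```

```text
t 1.4 pos [ 241.6 -603.4  231.3] yaw 21.82 zax [ 0. -0. -1.] F [-0.32  0.35 -0.57] T [-0.014  0.023 -0.009] w 85.3 q [-1.237  0.48   1.596  0.     1.065 -0.047]
tool-axes shift [ 470.1 -436.7   61.3]
turn about tool z 0.578
```

Request:
jog_arm:
  moves: "40 -38 0 0 0 0;47 -43 0 0 0 0;47 -43 0 0 0 0;47 -43 0 0 0 0;47 -43 0 0 0 0;47 -43 0 0 0 0;47 -43 0 0 0 0;47 -43 0 0 0 0;47 -43 0 0 0 0;47 -43 0 0 0 0"
  gripper: 100

```text
time: 2.65
tool_pos: [509.6, -44.5, 231.6]
ee_rot: [3.084, 0.595, 0.001]
wrist_force: [0.9, -0.9, -0.1]
grip_width: 85.6
```

Request:
jog_arm:
  moves: "0 0 0 0 0 0.145;0 0 0 0 0 0.145;0 0 0 0 0 0.145;0 0 0 0 0 0.143;0 0 0 0 0 0"

```text
time: 3.28
tool_pos: [508.8, -46.5, 231.4]
ee_rot: [3.126, -0.308, 0.0]
wrist_force: [-0.2, 0.2, 0.3]
grip_width: 85.6
```

```bash
python3 -c "
from st import *
plan([515.7,-23.3,101],-11.3)"
```

```text
t 3.27 pos [508.8 -46.5 231.4] yaw -11.26 zax [ 1.e-04 -0.e+00 -1.e+00] F [-0.19  0.24  0.26] T [ 0.029 -0.047 -0.048] w 85.6 q [-0.151  0.286  1.911 -0.     0.944  1.617]
tool-axes shift [  2.2 -24.1 130.4]
turn about tool z 0.001
```

Request:
jog_arm:
  moves: "2.2 -24.1 20 0 0 0;0 0 35 0 0 0;0 0 35 0 0 0;0 0 25 0 0 0;0 0 15 0 0 0;0 0 0 0 0 0"

```text
time: 4.03
tool_pos: [515.3, -23.3, 100.8]
ee_rot: [-3.127, 0.307, 0.002]
wrist_force: [-0.7, -0.2, 0.9]
grip_width: 85.4
```

```bash
python3 -c "
from st import *
st(); shot('top','t1'); shot('scene','s1')
for n,a,b,c,d in [('t1',150,250,260,370),('s1',140,250,260,370)]:
    im=cv2.imread(f'pics/{n}.png')[a:b,c:d]; cv2.imwrite(f'pics/{n}z.png',cv2.resize(im,None,fx=5,fy=5,interpolation=cv2.INTER_CUBIC))
"
```

```text
t 4.03 pos [515.3 -23.3 100.8] yaw -11.21 zax [-1.4e-03  2.0e-04 -1.0e+00] F [-0.69 -0.24  0.89] T [-0.018 -0.054  0.008] w 85.4 q [-0.104  0.478  2.02   0.     0.645  1.662]
```

View pics/s1z.png

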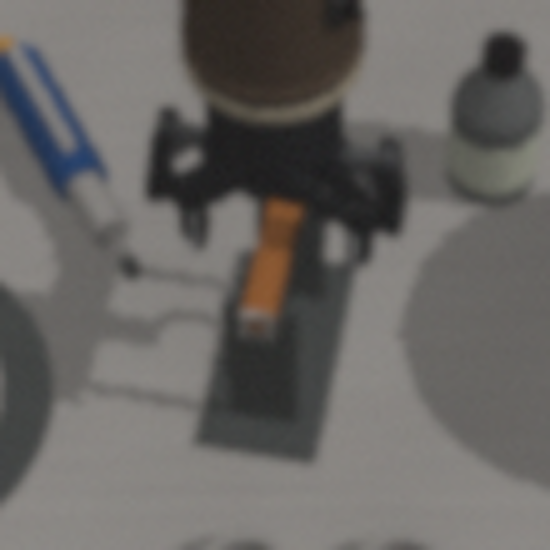

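Request:
jog_arm:
  moves: "0 0 0 0 0 0;0 0 0 0 0 0;0 0 0 0 0 0;0 0 0 0 0 0;0 0 0 0 0 0;0 0 0 0 0 0"
  gripper: 10

```text
time: 4.88
tool_pos: [515.8, -23.3, 101.7]
ee_rot: [-3.126, 0.309, -0.001]
wrist_force: [-2.1, 0.2, 7.2]
grip_width: 19.2
```

```bash
python3 -c "
from st import *
st()"
```

```text
t 4.88 pos [515.8 -23.3 101.7] yaw -11.3 zax [ 3.e-04 -0.e+00 -1.e+00] F [-2.15  0.18  7.21] T [0.076 0.252 0.041] w 19.2 q [-0.104  0.476  2.02   0.     0.646  1.664]
```

Request:
jog_arm:
  moves: "0 0 -6 0 0 0;0 0 -14 0 0 0;0 0 -22 0 0 0;0 0 -30 0 0 0;0 0 -30 0 0 0;0 0 -20 0 0 0;0 0 -8 0 0 0;0 0 0 0 0 0"

```text
time: 5.88
tool_pos: [515.7, -23.3, 231.7]
ee_rot: [-3.126, 0.309, -0.001]
wrist_force: [-0.9, 0.4, -2.4]
grip_width: 19.1
```

```bash
python3 -c "
from st import *
st(); 
for c,n in (('top','t2'),('scene','s2')):
  s=shot(c,n); np.savez(n+'.npz',W=cloud(s),c=s['color'],K=s['intrinsics'],E=s['extrinsics'])
for n,a,b,c,d in [('t2',130,250,260,380),('s2',110,250,240,380)]:
    im=cv2.imread(f'pics/{n}.png')[a:b,c:d]; cv2.imwrite(f'pics/{n}z.png',cv2.resize(im,None,fx=4,fy=4,interpolation=cv2.INTER_CUBIC))
"
```

```text
t 5.88 pos [515.7 -23.3 231.7] yaw -11.3 zax [ 8.e-04 -1.e-04 -1.e+00] F [-0.95  0.37 -2.35] T [ 0.013 -0.026  0.037] w 19.1 q [-0.104  0.293  1.9    0.     0.948  1.664]
```

View pics/s2z.png

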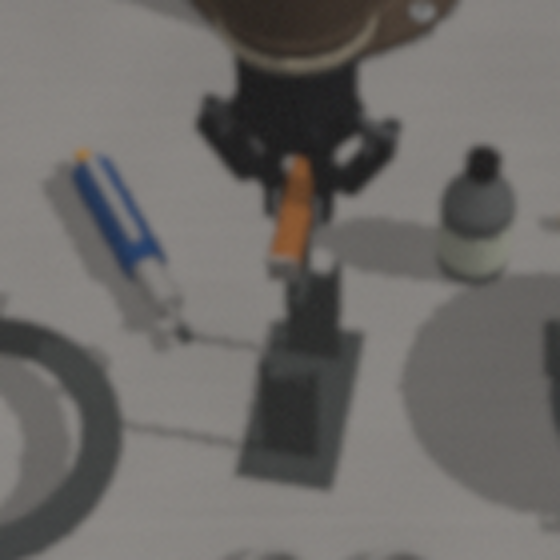

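View pics/t2z.png

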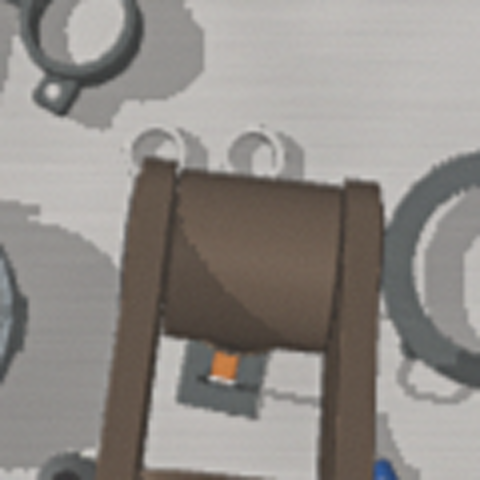

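```bash
python3 -c "
from h import *
np.set_printoptions(precision=1,suppress=True)
d=np.load('s2.npz');W=d['W'];c=d['c'].astype(int)
m=(c[...,0]>c[...,2]+35)&(abs(W[...,0]-515)<90)&(abs(W[...,1]+23)<50)&(W[...,2]>235)&(W[...,2]<275)
p=W[m];a=np.radians(-11.3);u=np.array([np.cos(a),np.sin(a)]);v=np.array([-u[1],u[0]])
q=p[:,:2]-[515.7,-23.3];X=q@u;Y=q@v
print(len(p),np.percentile(p[:,2],[5,50,95]))
for lo,hi in((20,30),(30,40),(40,50),(50,60),(60,70)):
  k=(X>lo)&(X<hi)&(p[:,2]>257)
  if k.sum(): print(lo,k.sum(),np.percentile(Y[k],[0,5,50,95,100]),np.median(p[k,2]))
m2=(abs(W[...,0]-560)<40)&(abs(W[...,1]+30)<40)&(W[...,2]>235)&(W[...,2]<275); p=W[m2];q=p[:,:2]-[515.7,-23.3];print('xmax',np.sort(q@u)[-12:])
"
```

```text
175 [256.2 260.3 262.8]
20 19 [-8.1 -7.3  0.   8.7  9.2] 260.3963140452295
30 24 [-9.1 -8.   0.6  8.2  8.7] 260.6666659822758
40 23 [-9.4 -8.7 -0.4  9.8 10.3] 259.65296623097987
50 16 [-7.1 -6.6  2.1  8.5  9.2] 261.4534214490575
xmax [60.6 60.8 61.  61.2 61.3 61.4 61.4 61.5 61.6 61.7 62.  62.7]
```

Request:
jog_arm:
  moves: "0 0 0 0 0 -0.171;0 0 0 0 0 -0.171;0 -20 0 0 0 0;0 -45 0 0 0 0;0 -55 0 0 0 0;0 -60 0 0 0 0;0 -60 0 0 0 0;0 -45 0 0 0 0;-3.5 -20.5 0 0 0 0;0 0 0 0 0 0"

```text
time: 7.22
tool_pos: [467.2, 279.5, 230.3]
ee_rot: [3.133, 0.231, -0.002]
wrist_force: [-0.6, -0.5, -1.3]
grip_width: 19.2
```

```bash
python3 -c "
from st import *
plan([468.1,278.5,208.7],8.3); 
for c,n in (('top','t3'),('scene','s3')):
  s=shot(c,n); np.savez(n+'.npz',W=cloud(s),c=s['color'],K=s['intrinsics'],E=s['extrinsics'])
for n,a,b,c,d in [('t3',140,270,170,310),('s3',110,250,340,480)]:
    im=cv2.imread(f'pics/{n}.png')[a:b,c:d]; cv2.imwrite(f'pics/{n}z.png',cv2.resize(im,None,fx=4,fy=4,interpolation=cv2.INTER_CUBIC))
"
```

```text
t 7.22 pos [467.2 279.5 230.3] yaw 8.43 zax [-1.5e-03 -7.0e-04 -1.0e+00] F [-0.62 -0.45 -1.3 ] T [0.032 0.008 0.032] w 19.2 q [0.483 0.335 1.839 0.    0.969 1.907]
tool-axes shift [ 0.8  1.1 21.6]
turn about tool z 0.002
```

View pics/s3z.png

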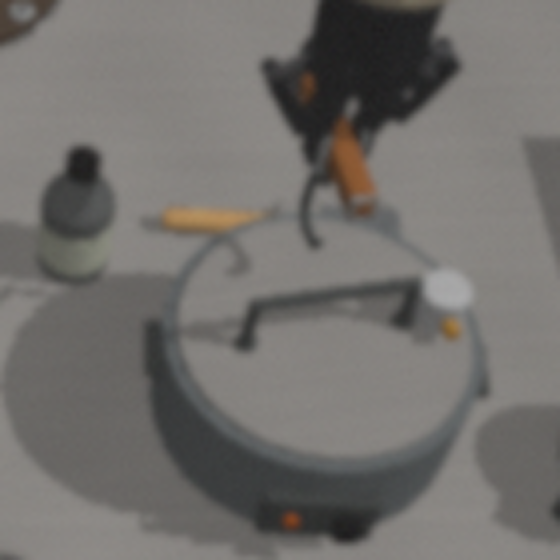

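View pics/t3z.png

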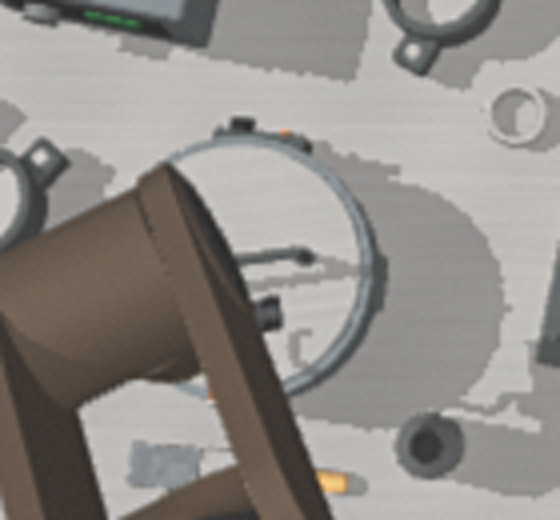

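```bash
python3 -c "
from h import *
d=np.load('s3.npz');s=dict(intrinsics=d['K'],extrinsics=d['E'])
a=np.radians(8.4);ux=np.array([np.cos(a),np.sin(a),0]);T=np.array([467.2,279.5,230.3]);H=T+ux+[0,0,18.3]
S=H-[0,0,97]
for p in (H,H+60*ux,S,S+17*ux+[0,0,8],S+21*ux+[0,0,8],np.array([528.5,287.3,156])): print(p.round(1),((proj(s,p)-[340,110])*4).round(1))
"
```

```text
[468.2 279.6 248.6] [337.7 141.3]
[527.5 288.4 248.6] [364.6 207.8]
[468.2 279.6 151.6] [310.8 229.9]
[485.  282.1 159.6] [319.7 241. ]
[489.  282.7 159.6] [321.3 245.3]
[528.5 287.3 156. ] [335.  291.8]
```

Request:
jog_arm:
  moves: "0.8 1.1 8 0 0 0;0 0 8 0 0 0;0 0 5.6 0 0 0;0 0 0 0 0 0"

```text
time: 7.82
tool_pos: [468.8, 277.1, 209.1]
ee_rot: [3.133, 0.227, -0.002]
wrist_force: [0.3, 0.5, -1.9]
grip_width: 19.0
```

Request:
jog_arm:
  moves: "10 0 0 0 0 0;15 0 0 0 0 0;15 0 0 0 0 0;12 0 0 0 0 0;7 0 0 0 0 0;2 0 0 0 0 0;0 0 0 0 0 0;0 0 0 0 0 0"

```text
time: 8.82
tool_pos: [529.1, 286.3, 209.7]
ee_rot: [3.133, 0.227, -0.0]
wrist_force: [-0.5, 0.2, -2.4]
grip_width: 19.0
```

```bash
cat > look.py <<'E'
from st import *
import sys
def look(n,cam='scene',box=(110,250,340,480),f=4):
    s=shot(cam,n); np.savez(n+'.npz',W=cloud(s),c=s['color'],K=s['intrinsics'],E=s['extrinsics'])
    a,b,c,d=box;im=cv2.imread(f'pics/{n}.png')[a:b,c:d]; cv2.imwrite(f'pics/{n}z.png',cv2.resize(im,None,fx=f,fy=f,interpolation=cv2.INTER_CUBIC)); return s
def F(n=5):
    # average force over control periods via snapshots? obs only
    o=r.get_obs(); return o['wrist_force']
E
python3 -c "
from look import *
plan([528.5,287.3,208.7],8.3); look('s4')"
```

```text
t 8.82 pos [529.1 286.3 209.7] yaw 8.3 zax [-2.e-04 -1.e-04 -1.e+00] F [-0.49  0.18 -2.4 ] T [-0.059  0.044  0.024] w 19.0 q [0.446 0.435 1.734 0.    0.973 1.871]
tool-axes shift [-0.4 -1.1  1. ]
turn about tool z 0.0
```

View pics/s4z.png

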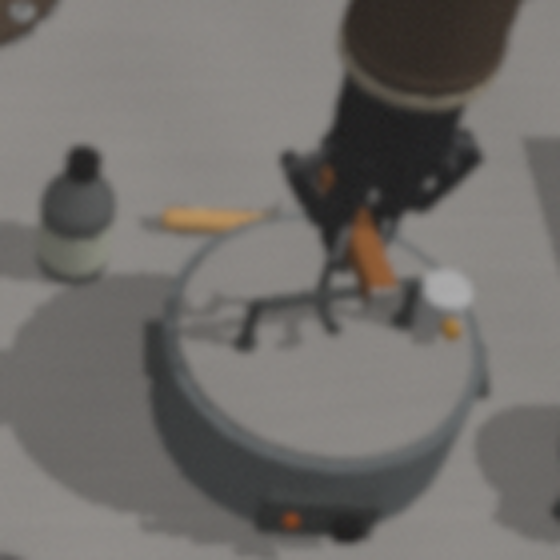

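```bash
cat >> look.py <<'E'
def avgF(n=8):
    a=[];b=[]
    for i in range(n):
        r.snapshot('scene'); o=r.get_obs(); a.append(o['wrist_force']);b.append(o['torque'])
    a=np.array(a);b=np.array(b); print('F',a.mean(0).round(2),'sd',a.std(0).round(2),'T',b.mean(0).round(3),'sd',b.std(0).round(3)); return a.mean(0)
E
python3 -c "
from look import *
avgF(8)"
```

```text
F [-0.16  0.03 -2.2 ] sd [0.5  0.79 0.27] T [ 0.    -0.014 -0.006] sd [0.015 0.024 0.03 ]
```

Request:
jog_arm:
  moves: "0 0 -4 0 0 0;0 0 -5 0 0 0;0 0 -4 0 0 0;0 0 -2 0 0 0;0 0 -1 0 0 0;0 0 0 0 0 0"

```text
time: 10.02
tool_pos: [529.4, 286.3, 225.7]
ee_rot: [3.133, 0.227, -0.0]
wrist_force: [0.3, -0.2, -2.4]
grip_width: 19.4
```

```bash
python3 -c "
from look import *
st();avgF(4)"
```

```text
t 10.03 pos [529.4 286.3 225.7] yaw 8.3 zax [-0. -0. -1.] F [ 0.32 -0.16 -2.45] T [-0.007  0.015  0.022] w 19.4 q [ 0.445  0.419  1.717 -0.     1.006  1.871]
F [-0.27 -0.   -2.12] sd [0.21 0.42 0.32] T [ 0.008 -0.003  0.009] sd [0.01  0.022 0.01 ]
```

Request:
jog_arm:
  moves: "0 0 -1 0 0 0;0 0 -1 0 0 0;0 0 -0.5 0 0 0;0 0 0 0 0 0"

```text
time: 10.72
tool_pos: [529.4, 286.3, 228.3]
ee_rot: [-3.133, -0.227, -0.0]
wrist_force: [-0.3, -0.0, -2.0]
grip_width: 19.5
```

Request:
jog_arm:
  moves: "0 0 -0.5 0 0 0;0 0 -0.5 0 0 0;0 0 0 0 0 0"

```text
time: 11.1
tool_pos: [529.5, 286.3, 229.2]
ee_rot: [-3.133, -0.227, -0.0]
wrist_force: [-0.5, -0.3, -2.8]
grip_width: 18.9
```

Request:
jog_arm:
  moves: "0 0 -0.5 0 0 0;0 0 -0.5 0 0 0;0 0 0 0 0 0"

```text
time: 11.48
tool_pos: [529.3, 286.2, 230.0]
ee_rot: [3.133, 0.227, -0.001]
wrist_force: [0.7, 0.6, -6.5]
grip_width: 18.7
```

Request:
jog_arm:
  moves: "0 0 -0.5 0 0 0;0 0 -0.5 0 0 0;0 0 0 0 0 0"

```text
time: 11.85
tool_pos: [529.4, 286.3, 231.2]
ee_rot: [-3.133, -0.227, 0.0]
wrist_force: [-0.9, 1.4, -6.9]
grip_width: 19.0
```

Request:
jog_arm:
  moves: "0 0 -0.5 0 0 0;0 0 -0.5 0 0 0;0 0 0 0 0 0"

```text
time: 12.22
tool_pos: [529.5, 286.3, 232.3]
ee_rot: [-3.133, -0.227, -0.0]
wrist_force: [-0.5, 1.7, -6.7]
grip_width: 19.2
```

```bash
cat >> look.py <<'E'
def tilt(W,ref=None,c0=(528,288),zr=(100,125),Rm=100,yaw=8.3):
    a=np.radians(yaw);ux=np.array([np.cos(a),np.sin(a)]);uy=np.array([-ux[1],ux[0]])
    q=W[...,:2]-np.array(c0);X=q@ux;Y=q@uy;Z=W[...,2]
    m=(np.hypot(X,Y)<Rm)&(Z>zr[0])&(Z<zr[1])
    X,Y,Z=X[m],Y[m],Z[m];k=np.ones(len(X),bool)
    for _ in range(6):
        A=np.c_[X,Y,np.ones(len(X))];s=np.linalg.lstsq(A[k],Z[k],rcond=None)[0];e=Z-A@s;k=abs(e)<max(2.5*np.median(abs(e)),1)
    return s,k.sum(),e[k].std()
E
python3 -c "
from look import *
avgF(6);st()
for n in ('s4',): print(tilt(np.load(n+'.npz')['W']))
W=[cloud(r.snapshot('scene')) for _ in range(4)]
print(tilt(np.mean(W,0)))
o=avgF(4)
"
```

```text
F [-0.39  0.87 -7.03] sd [0.59 0.43 0.42] T [ 0.201  0.029 -0.008] sd [0.03  0.026 0.041]
t 12.53 pos [529.4 286.3 232.2] yaw 8.3 zax [ 0.  0. -1.] F [-0.73 -0.   -7.07] T [0.196 0.036 0.051] w 19.2 q [0.445 0.412 1.71  0.    1.02  1.871]
(array([ 1.43348254e-03, -1.89426484e-03,  1.09394359e+02]), np.int64(2151), np.float64(1.5785211570172066))
(array([ 3.35681195e-04, -2.09973660e-02,  1.11594917e+02]), np.int64(2189), np.float64(0.793747901820776))
F [-0.4   1.01 -6.81] sd [0.17 0.52 0.57] T [0.184 0.021 0.004] sd [0.023 0.006 0.046]
```

Request:
jog_arm:
  moves: "0 0 0.7 0 0 0;0 0 0.8 0 0 0;0 0 1 0 0 0;0 0 2 0 0 0;0 0 3 0 0 0;0 -10 0 0 0 0;0 -20 0 0 0 0;0 -11 0 0 0 0;0 0 0 0 0 0"

```text
time: 14.05
tool_pos: [523.2, 328.1, 224.6]
ee_rot: [-3.133, -0.23, -0.0]
wrist_force: [0.0, -1.0, -2.3]
grip_width: 19.2
```

Request:
jog_arm:
  moves: "0 0 -2 0 0 0;0 0 -1.5 0 0 0;0 0 -1 0 0 0;0 0 -0.5 0 0 0;0 0 -0.5 0 0 0;0 0 -0.5 0 0 0;0 0 -0.5 0 0 0;0 0 -0.5 0 0 0;0 0 0 0 0 0"

```text
time: 15.18
tool_pos: [523.5, 326.9, 231.7]
ee_rot: [-3.133, -0.227, -0.0]
wrist_force: [0.4, 0.1, -8.1]
grip_width: 19.0
```

```bash
cat > meas.py <<'E'
from look import *
st()
W=[];a=[];b=[]
for _ in range(8):
    W.append(cloud(r.snapshot('scene'))); o=r.get_obs();a.append(o['wrist_force']);b.append(o['torque'])
a=np.array(a);print('F',a.mean(0).round(2),'sd',a.std(0).round(2),'T',np.mean(b,0).round(3)); print(tilt(np.mean(W,0)))
E
python3 meas.py
```

```text
t 15.18 pos [523.5 326.9 231.7] yaw 8.3 zax [ 0.  0. -1.] F [ 0.38  0.13 -8.13] T [-0.036 -0.067  0.023] w 19.0 q [0.509 0.434 1.675 0.    1.033 1.935]
F [ 0.13 -0.38 -8.02] sd [0.47 0.6  0.31] T [-0.022 -0.048  0.006]
(array([-2.00418604e-03,  1.16328256e-02,  1.10639414e+02]), np.int64(2284), np.float64(0.5462031971557875))
```

Request:
jog_arm:
  moves: "0 0 0.7 0 0 0;0 0 0.8 0 0 0;0 0 1 0 0 0;0 0 2 0 0 0;0 0 2 0 0 0;0 6 0 0 0 0;0 7 0 0 0 0;0 0 0 0 0 0"

```text
time: 16.58
tool_pos: [525.6, 313.3, 225.3]
ee_rot: [3.133, 0.226, 0.0]
wrist_force: [0.6, 0.2, -1.6]
grip_width: 19.2
```

Request:
jog_arm:
  moves: "0 0 -2 0 0 0;0 0 -1 0 0 0;0 0 -1 0 0 0;0 0 -0.5 0 0 0;0 0 -0.5 0 0 0;0 0 -0.5 0 0 0;0 0 -0.5 0 0 0;0 0 -0.7 0 0 0;0 0 -0.8 0 0 0;0 0 0 0 0 0"

```text
time: 17.82
tool_pos: [525.4, 314.0, 232.8]
ee_rot: [-3.133, -0.227, -0.0]
wrist_force: [0.5, 0.5, -7.5]
grip_width: 19.1
```

```bash
python3 meas.py
```

```text
t 17.82 pos [525.4 314.  232.8] yaw 8.3 zax [ 0.  0. -1.] F [ 0.46  0.53 -7.52] T [-0.062  0.039  0.028] w 19.1 q [0.489 0.426 1.686 0.    1.03  1.915]
F [-0.08 -0.31 -7.46] sd [0.55 0.43 0.44] T [-0.032 -0.017  0.004]
(array([-4.97325484e-03, -3.39147366e-02,  1.12982638e+02]), np.int64(2221), np.float64(0.5528635741355493))
```

Request:
jog_arm:
  moves: "0 0 1 0 0 0;0 0 1 0 0 0;0 0 1.5 0 0 0;0 0 2 0 0 0;0 0 1 0 0 0;0 -3 0 0 0 0;0 -2.5 0 0 0 0;0 0 0 0 0 0"

```text
time: 19.23
tool_pos: [524.6, 319.7, 226.3]
ee_rot: [-3.133, -0.228, -0.0]
wrist_force: [0.2, -0.2, -2.6]
grip_width: 18.7
```

Request:
jog_arm:
  moves: "0 0 -2 0 0 0;0 0 -1 0 0 0;0 0 -1 0 0 0;0 0 -0.5 0 0 0;0 0 -0.5 0 0 0;0 0 -0.5 0 0 0;0 0 -0.5 0 0 0;0 0 -0.7 0 0 0;0 0 -0.8 0 0 0;0 0 0 0 0 0"

```text
time: 20.48
tool_pos: [524.6, 319.4, 233.8]
ee_rot: [-3.133, -0.227, -0.0]
wrist_force: [0.2, 0.2, -8.5]
grip_width: 19.1
```

```bash
python3 meas.py
```

```text
t 20.48 pos [524.6 319.4 233.8] yaw 8.3 zax [ 1.e-04  1.e-04 -1.e+00] F [ 0.16  0.19 -8.53] T [-0.01  -0.003 -0.001] w 19.1 q [ 0.498  0.428  1.679 -0.     1.034  1.924]
F [ 0.3  -0.2  -8.01] sd [0.44 0.54 0.47] T [-0.007 -0.008  0.005]
(array([-1.13222649e-02, -2.51144464e-02,  1.13874542e+02]), np.int64(2272), np.float64(0.5640473946825074))
```

Request:
jog_arm:
  moves: "0 0 1 0 0 0;0 0 1 0 0 0;0 0 1 0 0 0;0 0 1 0 0 0;0 0 1.5 0 0 0;0 0 1.5 0 0 0;0 -1.2 0 0 0 0;0 0 0 0 0 0"

```text
time: 21.88
tool_pos: [524.5, 320.8, 226.8]
ee_rot: [-3.133, -0.227, -0.0]
wrist_force: [0.2, -0.2, -1.5]
grip_width: 19.1
```

Request:
jog_arm:
  moves: "0 0 -1.5 0 0 0;0 0 -0.7 0 0 0;0 0 -0.5 0 0 0;0 0 -0.5 0 0 0;0 0 -0.8 0 0 0;0 0 -1 0 0 0;0 0 -1 0 0 0;0 0 -1 0 0 0;0 0 -1 0 0 0;0 0 0 0 0 0"

```text
time: 23.12
tool_pos: [524.5, 320.6, 234.8]
ee_rot: [-3.133, -0.227, -0.0]
wrist_force: [1.3, -0.4, -7.9]
grip_width: 19.4
```

```bash
python3 meas.py
```

```text
t 23.12 pos [524.5 320.6 234.8] yaw 8.3 zax [ 1.e-04  1.e-04 -1.e+00] F [ 1.27 -0.44 -7.94] T [0.012 0.009 0.058] w 19.4 q [0.499 0.427 1.677 0.    1.037 1.925]
F [-0.   -0.18 -8.02] sd [0.41 0.65 0.34] T [ 0.019 -0.033  0.008]
(array([-1.27474434e-02,  2.63640359e-03,  1.14021176e+02]), np.int64(2321), np.float64(0.5729256426817189))
```

Request:
jog_arm:
  moves: "0 0 -1.5 0 0 0;0 0 -3 0 0 0;0 0 -5 0 0 0;0 0 -7 0 0 0;0 0 -8 0 0 0;0 0 -8 0 0 0;0 0 -7 0 0 0;0 0 -5 0 0 0;0 0 -3 0 0 0;0 0 -1 0 0 0"

```text
time: 24.78
tool_pos: [524.4, 320.6, 283.3]
ee_rot: [3.133, 0.227, 0.0]
wrist_force: [0.5, 0.4, -9.1]
grip_width: 19.0
```

```bash
python3 -c "
from look import *
st();s=look('s5');W=np.load('s5.npz')['W'];print(tilt(W,c0=(528,288),zr=(145,175)))"
```

```text
t 24.77 pos [524.4 320.6 283.3] yaw 8.3 zax [ 0. -0. -1.] F [ 0.5   0.37 -9.15] T [ 0.029 -0.037  0.022] w 19.0 q [ 0.499  0.384  1.62  -0.     1.138  1.925]
(array([-1.49820786e-02,  4.95256647e-03,  1.62620875e+02]), np.int64(2508), np.float64(1.4785030655109326))
```

View pics/s5z.png

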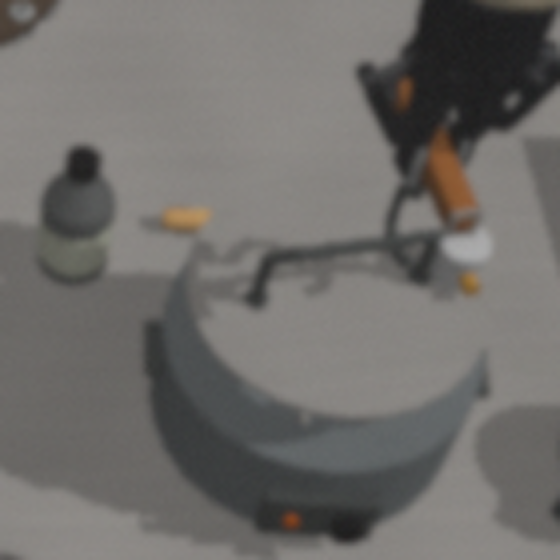

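```bash
cat > lidc.py <<'E'
from m2 import *
def lidc(n,zc,c0,tol=7,R0=108):
    d=np.load(n+'.npz');W=d['W']
    m=(abs(W[...,2]-zc)<tol)&(np.hypot(W[...,0]-c0[0],W[...,1]-c0[1])<R0+18)
    m=comp(m,0,W);c0=np.array(c0,float)
    for _ in range(6):
        e=edge(c0,W,m,nb=72);rr=np.hypot(*(e[:,:2]-c0).T);e=e[(rr>R0-10)]
        c0,res=circfix(e,R0-1,c0)
    return c0,res,len(e)
E
python3 -c "
from lidc import *
print(lidc('s5',162.6,(528,288)))
print(lidc('s4',109,(528,288),tol=6,R0=118))
a=np.radians(8.3);uy=np.array([-np.sin(a),np.cos(a)]);ux=np.array([np.cos(a),np.sin(a)])
print('model',np.array([524.4,320.6])+ux-33.8*uy)
"
```

```text
(array([528. , 286.8]), array([-0.5,  0.4,  1.6]), 63)
(array([529.5, 287. ]), array([-1.7, -0.4,  0.8]), 58)
model [530.3 287.3]
```

Request:
jog_arm:
  moves: "0 2 -1 0 0 0;0 5 -2 0 0 0;0 9 -2 0 0 0;0 13 -3 0 0 0;0 16 -3 0 0 0;-1.4 18 -2 0 0 0;-1.4 18 -1 0 0 0;-1.4 18 0 0 0 0;-1.4 18 0 0 0 0;-1.4 18 0 0 0 0"

```text
time: 26.08
tool_pos: [537.0, 184.8, 297.2]
ee_rot: [3.133, 0.227, 0.0]
wrist_force: [0.5, 1.3, -8.3]
grip_width: 19.3
```

Request:
jog_arm:
  moves: "-1.4 18 0 0 0 0;-1.4 18 0 0 0 0;-1.4 18 0 0 0 0;-1.4 18 0 0 0 0;-1.4 18 0 0 0 0;-1.4 18 0 0 0 0;-1.4 18 0 0 0 0;-1.4 18 0 0 0 0;-1.4 18 0 0 0 0;-1.4 18 0 0 0 0"

```text
time: 27.32
tool_pos: [549.2, 4.7, 297.2]
ee_rot: [-3.133, -0.227, -0.0]
wrist_force: [-0.1, -0.8, -7.5]
grip_width: 19.2
```

Request:
jog_arm:
  moves: "-1.4 18 0 0 0 0;-1.4 18 0 0 0 0;-1.4 18 0 0 0 0;-1.4 18 0 0 0 0;-1.4 18 0 0 0 0;-1.4 18 0 0 0 0;-1.4 18 0 0 0 0;-1.4 18 0 0 0 0;-1.4 18 0 0 0 0;-1.4 18 0 0 0 0"

```text
time: 28.58
tool_pos: [561.3, -175.5, 297.2]
ee_rot: [-3.133, -0.227, 0.0]
wrist_force: [-0.1, -0.4, -9.1]
grip_width: 19.2
```

Request:
jog_arm:
  moves: "-1.4 18 0 0 0 0;0 16 0 0 0 0;0 13 0 0 0 0;0 10 0 0 0 0;0 6 0 0 0 0;0 3 0 0 0 0;0 1 0 0 0 0;0 0 0 0 0 0;0 0 0 0 0 0"

```text
time: 29.7
tool_pos: [569.5, -240.5, 297.2]
ee_rot: [-3.133, -0.228, 0.0]
wrist_force: [-0.6, 1.1, -8.6]
grip_width: 19.3
```

```bash
python3 -c "
from look import *
from lidc import *
plan([568.9,-237.5,298],8.3);s=look('s6',box=(140,300,160,320),f=3.7);look('t6','top',box=(140,270,330,460))
W=np.load('s6.npz')['W'];print(tilt(W,c0=(572,-271),zr=(165,190)))
print(lidc('s6',177,(572,-271)))
print(lidc('t6',177,(572,-271)))"
```

```text
t 29.7 pos [ 569.5 -240.5  297.2] yaw 8.31 zax [-0.  0. -1.] F [-0.6  1.1 -8.6] T [-0. -0.  0.] w 19.3 q [-0.4  0.4  1.6  0.   1.2  1. ]
tool-axes shift [-0.1 -3.  -0.8]
turn about tool z 0.0
(array([ -0. ,   0. , 176.7]), np.int64(2591), np.float64(1.4778334445964243))
(array([ 573.9, -273.8]), array([-0.5,  0.4,  1.7]), 57)
(array([ 572.8, -272.2]), array([-2. , -0.1,  1.5]), 23)
```

View pics/s6z.png

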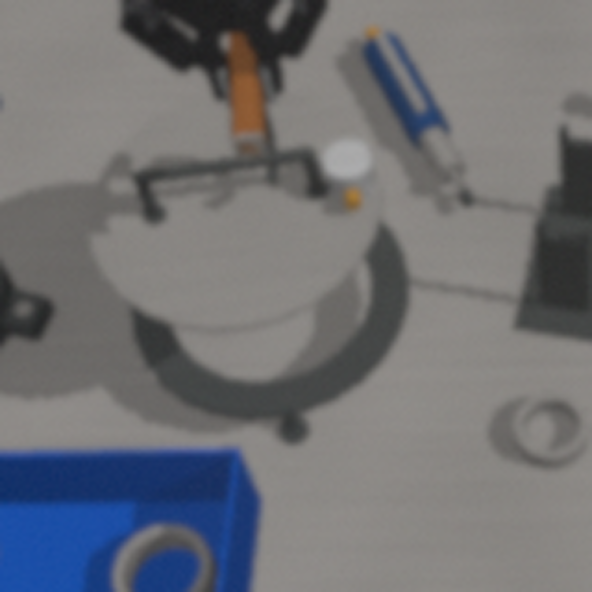

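View pics/t6z.png

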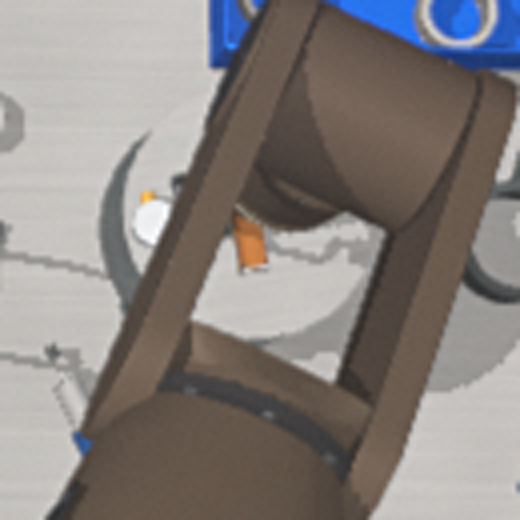

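Request:
jog_arm:
  moves: "-0.5 -1.3 2 0 0 0;-0.5 -1.4 5 0 0 0;0 0 9 0 0 0;0 0 12 0 0 0;0 0 14 0 0 0;0 0 14 0 0 0;0 0 12 0 0 0;0 0 9 0 0 0;0 0 5 0 0 0;0 0 2 0 0 0"

```text
time: 31.05
tool_pos: [568.2, -238.2, 213.1]
ee_rot: [-3.133, -0.227, -0.0]
wrist_force: [-0.1, -0.3, -8.7]
grip_width: 19.0
```

Request:
jog_arm:
  moves: "0 0 0 0 0 0;0 0 0 0 0 0"

```text
time: 31.3
tool_pos: [568.3, -238.3, 213.6]
ee_rot: [3.133, 0.227, 0.001]
wrist_force: [-0.2, 0.0, -9.0]
grip_width: 18.8
```

```bash
python3 -c "
from look import *
from lidc import *
st();s=look('s7',box=(140,300,160,320),f=3.7)
W=np.load('s7.npz')['W'];np.set_printoptions(precision=4);print(tilt(W,c0=(572,-271),zr=(80,110)))
print(lidc('s7',92.7,(572,-271)))"
```

```text
t 31.3 pos [ 568.3 -238.3  213.6] yaw 8.3 zax [ 0. -0. -1.] F [-0.2  0.1 -9. ] T [-0.  -0.1 -0. ] w 18.8 q [-0.4  0.5  1.7 -0.   1.   1. ]
(array([-0.0098,  0.0021, 93.0537]), np.int64(2309), np.float64(1.558568962465518))
(array([ 572.4424, -271.2023]), array([-0.5784,  0.1806,  1.2897]), 56)
```

View pics/s7z.png

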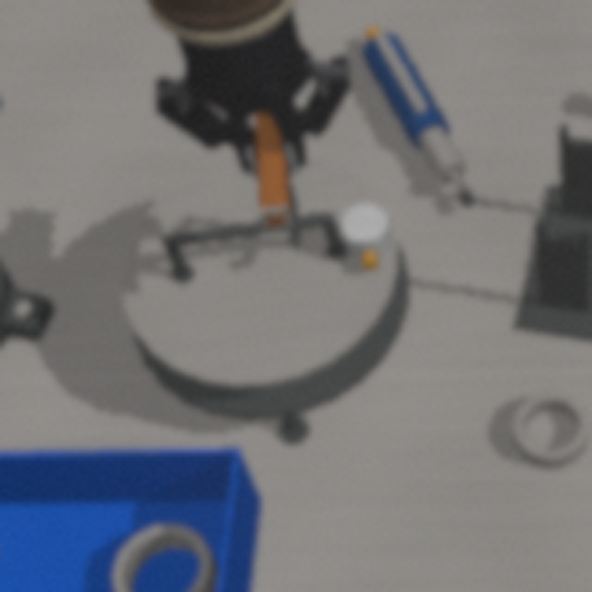

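Request:
jog_arm:
  moves: "0 0 2 0 0 0;0 0 4 0 0 0;0 0 5 0 0 0;0 0 6 0 0 0;0 0 6 0 0 0;0 0 5 0 0 0;0 0 4 0 0 0;0 0 2 0 0 0;0 0 1.5 0 0 0;0 0 1 0 0 0"

```text
time: 32.6
tool_pos: [568.2, -238.2, 176.7]
ee_rot: [3.133, 0.227, 0.0]
wrist_force: [0.1, -0.5, -8.2]
grip_width: 19.3
```

Request:
jog_arm:
  moves: "0 0 0.7 0 0 0;0 0 0.7 0 0 0;0 0 0.7 0 0 0;0 0 0.7 0 0 0;0 0 0.7 0 0 0;0 0 0 0 0 0"

```text
time: 33.35
tool_pos: [568.1, -238.2, 173.2]
ee_rot: [-3.133, -0.227, 0.0]
wrist_force: [-0.5, 0.5, -7.9]
grip_width: 18.9
```

Request:
jog_arm:
  moves: "0 0 0.6 0 0 0;0 0 0.6 0 0 0;0 0 0.6 0 0 0;0 0 0 0 0 0"

```text
time: 33.85
tool_pos: [568.3, -238.3, 171.6]
ee_rot: [3.133, 0.227, 0.001]
wrist_force: [0.2, 0.1, -1.7]
grip_width: 18.9
```

Request:
jog_arm:
  moves: "0 0 0.6 0 0 0;0 0 0.6 0 0 0;0 0 0.6 0 0 0;0 0 0 0 0 0"

```text
time: 34.35
tool_pos: [568.1, -238.2, 169.5]
ee_rot: [-3.133, -0.227, 0.0]
wrist_force: [-0.6, 0.2, -1.7]
grip_width: 18.8
```

```bash
python3 -c "
from look import *
from lidc import *
np.set_printoptions(precision=4)
st();s=look('s8',box=(140,300,160,320),f=3.7)
W=np.load('s8.npz')['W'];print(tilt(W,c0=(572,-271),zr=(40,65)))
print(lidc('s8',52,(572,-271),tol=6))"
```

```text
t 34.35 pos [ 568.1 -238.2  169.5] yaw 8.3 zax [-0.0001  0.0001 -1.    ] F [-0.55  0.18 -1.72] T [-0.027  0.054 -0.012] w 18.8 q [-0.446  0.499  1.738  0.     0.905  0.98 ]
(array([ 0.0013,  0.0021, 52.5145]), np.int64(2228), np.float64(1.6724028658792063))
(array([ 575.5983, -271.0528]), array([1.1075, 3.1378, 6.6416]), 66)
```

Request:
jog_arm:
  moves: "0 0 4 0 0 0;0 0 6 0 0 0;0 0 5 0 0 0;0 0 2.5 0 0 0;0 0 0 0 0 0"

```text
time: 35.02
tool_pos: [568.0, -238.2, 151.8]
ee_rot: [-3.133, -0.227, 0.001]
wrist_force: [0.4, 0.3, -1.7]
grip_width: 19.4
```

Request:
jog_arm:
  moves: "-5 0 0 0 0 0;-10 0 0 0 0 0;-12 0 0 0 0 0;-12 0 0 0 0 0;-12 0 0 0 0 0;-9 0 0 0 0 0;-3 0 0 0 0 0;0 0 0 0 0 0"

```text
time: 36.02
tool_pos: [505.8, -247.4, 152.2]
ee_rot: [3.133, 0.227, 0.0]
wrist_force: [-0.0, 1.1, -0.9]
grip_width: 19.6
```

```bash
python3 -c "
from look import *
st();s=look('s9',box=(140,300,160,320),f=3.7)
W=np.load('s9.npz')['W'];print(tilt(W,c0=(572,-271),zr=(40,65)))"
```

```text
t 36.02 pos [ 505.8 -247.4  152.2] yaw 8.29 zax [ 2.e-04 -1.e-04 -1.e+00] F [-0.04  1.1  -0.91] T [-0.038 -0.005  0.008] w 19.6 q [-0.509  0.454  1.876  0.     0.811  0.917]
(array([-7.99278700e-04,  3.94646709e-04,  5.25507960e+01]), np.int64(2335), np.float64(1.6816749674902192))
```

View pics/s9z.png

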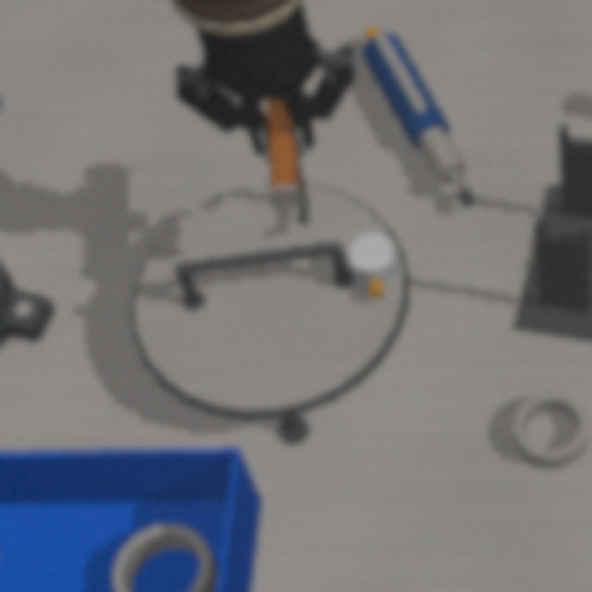

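Request:
jog_arm:
  moves: "0 0 -15 0 0 0;0 0 -30 0 0 0;0 0 -30 0 0 0;0 0 -15 0 0 0;5 -20 0 0 0 0;9 -50 0 0 0 0;10 -55 0 0 0 0;9 -50 0 0 0 0;6 -30 0 0 0 0;3 -15 0 0 0 0"

```text
time: 37.33
tool_pos: [514.8, -21.2, 241.3]
ee_rot: [-3.133, -0.23, 0.002]
wrist_force: [0.2, -0.4, -1.3]
grip_width: 19.2
```

Request:
jog_arm:
  moves: "0 0 0 0 0 0.171;0 0 0 0 0 0.171;0 0 0 0 0 0;0 0 0 0 0 0"

```text
time: 37.83
tool_pos: [515.4, -23.6, 241.8]
ee_rot: [3.127, -0.303, -0.001]
wrist_force: [-0.2, 0.1, -2.5]
grip_width: 19.4
```

```bash
python3 -c "
from look import *
plan([515.8,-23.3,101.7],-11.3)
s=look('s10',box=(110,250,250,390))
"
```

```text
t 37.83 pos [515.4 -23.6 241.8] yaw -11.08 zax [-5.e-04  0.e+00 -1.e+00] F [-0.2   0.07 -2.51] T [ 0.006  0.008 -0.031] w 19.4 q [-0.105  0.282  1.887 -0.     0.973  1.66 ]
tool-axes shift [  0.4  -0.4 140.1]
turn about tool z 0.004
```

View pics/s10z.png

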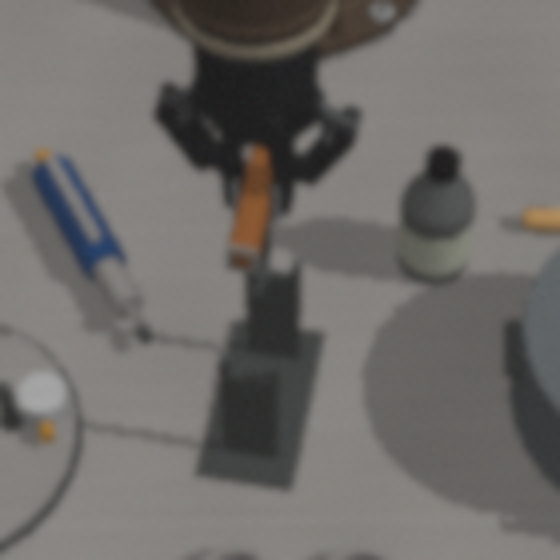

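Request:
jog_arm:
  moves: "0.4 -0.4 10 0 0 0.004;0 0 25 0 0 0;0 0 30 0 0 0;0 0 30 0 0 0;0 0 20 0 0 0;0 0 10 0 0 0;0 0 4 0 0 0;0 0 0 0 0 0"

```text
time: 38.88
tool_pos: [516.3, -23.3, 113.3]
ee_rot: [3.126, -0.315, 0.001]
wrist_force: [-0.3, 0.3, -2.1]
grip_width: 18.9
```

```bash
python3 -c "
from st import *
plan([515.8,-23.3,101.7],-11.3)"
```

```text
t 38.88 pos [516.3 -23.3 113.3] yaw -11.52 zax [ 3.e-04 -0.e+00 -1.e+00] F [-0.26  0.27 -2.09] T [0.008 0.016 0.022] w 18.9 q [-0.104  0.458  2.01   0.     0.673  1.668]
tool-axes shift [-0.5  0.1 11.6]
turn about tool z -0.004
```

Request:
jog_arm:
  moves: "-0.5 0 3 0 0 -0.004;0 0 3 0 0 0;0 0 2 0 0 0;0 0 1.5 0 0 0;0 0 1 0 0 0;0 0 0.5 0 0 0;0 0 0 0 0 0"

```text
time: 39.75
tool_pos: [515.6, -23.1, 102.1]
ee_rot: [-3.126, 0.309, 0.0]
wrist_force: [0.5, 0.5, -1.3]
grip_width: 18.9
```

Request:
jog_arm:
  moves: "0 0 0.5 0 0 0;0 0 0.4 0 0 0;0 0 0 0 0 0"

```text
time: 40.12
tool_pos: [515.6, -23.1, 101.7]
ee_rot: [-3.126, 0.309, -0.001]
wrist_force: [-2.6, 0.4, 9.6]
grip_width: 18.7
```

```bash
python3 -c "
from look import *
st();avgF(4)"
```

```text
t 40.12 pos [515.6 -23.1 101.7] yaw -11.3 zax [ 4.e-04 -0.e+00 -1.e+00] F [-2.57  0.39  9.65] T [ 0.098  0.438 -0.022] w 18.7 q [-0.104  0.476  2.02   0.     0.645  1.664]
F [-2.72  0.07  9.01] sd [0.34 0.57 0.5 ] T [ 0.028  0.434 -0.014] sd [0.011 0.021 0.008]
```

Request:
jog_arm:
  moves: "0 0 0 0 0 0;0 0 0 0 0 0;0 0 0 0 0 0;0 0 0 0 0 0;0 0 0 0 0 0;0 0 0 0 0 0;0 0 0 0 0 0"
  gripper: 100

```text
time: 41.2
tool_pos: [515.6, -23.1, 101.2]
ee_rot: [-3.126, 0.309, 0.0]
wrist_force: [-0.2, 1.0, -0.6]
grip_width: 85.2
```

```bash
python3 -c "
from look import *
st();s=look('s11',box=(110,250,250,390))"
```

```text
t 41.2 pos [515.6 -23.1 101.2] yaw -11.3 zax [-0.  0. -1.] F [-0.19  0.97 -0.59] T [ 0.016 -0.045 -0.018] w 85.2 q [-0.104  0.477  2.02   0.     0.645  1.664]
```

View pics/s11z.png

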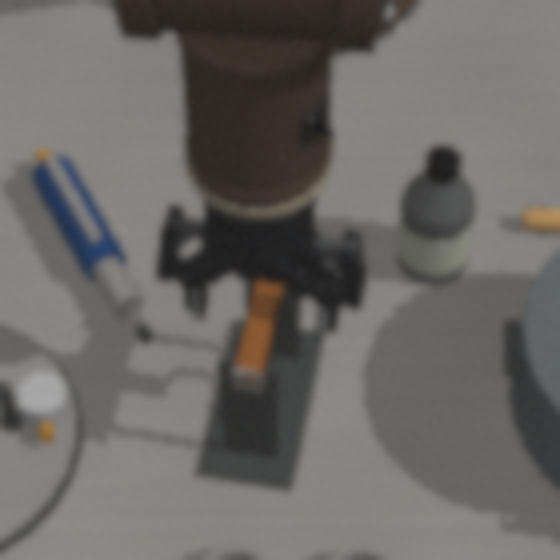

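Released, and the lifter hangs in its cradle. I'll raise the gripper straight up and out of the view, then check.

Request:
jog_arm:
  moves: "0 0 -10 0 0 0;0 0 -20 0 0 0;0 0 -35 0 0 0;0 0 -40 0 0 0;0 0 -40 0 0 0;0 0 -40 0 0 0;-40 0 -10 0 0 0;-40 0 0 0 0 0;-20 0 0 0 0 0;0 0 0 0 0 0"

```text
time: 42.5
tool_pos: [417.0, -3.4, 296.8]
ee_rot: [-3.126, 0.309, -0.002]
wrist_force: [0.3, 0.1, -0.5]
grip_width: 85.5
```

```bash
python3 -c "
from look import *
from lidc import *
np.set_printoptions(precision=4,suppress=True)
st();s=look('s12',box=(110,310,180,460),f=2.8)
t=look('t12','top',box=(130,260,260,440))
for n in('s12','t12'):
  W=np.load(n+'.npz')['W'];c=np.load(n+'.npz')['c'].astype(int)
  print(tilt(W,c0=(572,-271),zr=(40,65)))
  m=(abs(W[...,0]-515)<80)&(abs(W[...,1]+22)<50)&(W[...,2]>120)&(W[...,2]<145)&(c[...,0]>c[...,2]+35)
  p=W[m]; print(n,len(p),np.median(p[:,2]),cv2.minAreaRect(p[:,:2].astype(np.float32)))
  q=p[:,:2]-p[:,:2].mean(0);print(np.linalg.lstsq(np.c_[q,np.ones(len(q))],p[:,2],rcond=None)[0])
  m=(W[...,2]>80)&(W[...,2]<108)&(np.hypot(W[...,0]-572,W[...,1]+271)<115);p=W[m];print('bar',p.mean(0))
"
```

```text
t 42.5 pos [417.   -3.4 296.8] yaw -11.28 zax [ 0.001  -0.0001 -1.    ] F [ 0.35  0.11 -0.47] T [-0.028  0.046  0.068] w 85.5 q [-0.081  0.071  2.007 -0.     1.063  1.687]
(array([ 0.0001, -0.0011, 52.4862]), np.int64(2405), np.float64(1.6712583470840399))
s12 222 130.92613021284023 ((516.815185546875, -23.113222122192383), (20.290298461914062, 113.37444305419922), 78.59407806396484)
[ -0.0138  -0.0894 130.671 ]
bar [ 568.8691 -238.1451   95.697 ]
(array([-0.0012,  0.0029, 52.2083]), np.int64(1920), np.float64(2.982098174396865))
t12 109 131.06485215934407 ((537.4786376953125, -25.60907745361328), (19.681344985961914, 64.80741119384766), 79.00232696533203)
[ -0.0209  -0.0884 131.1191]
bar [ 564.0148 -229.0103   95.3583]
```

View pics/s12z.png

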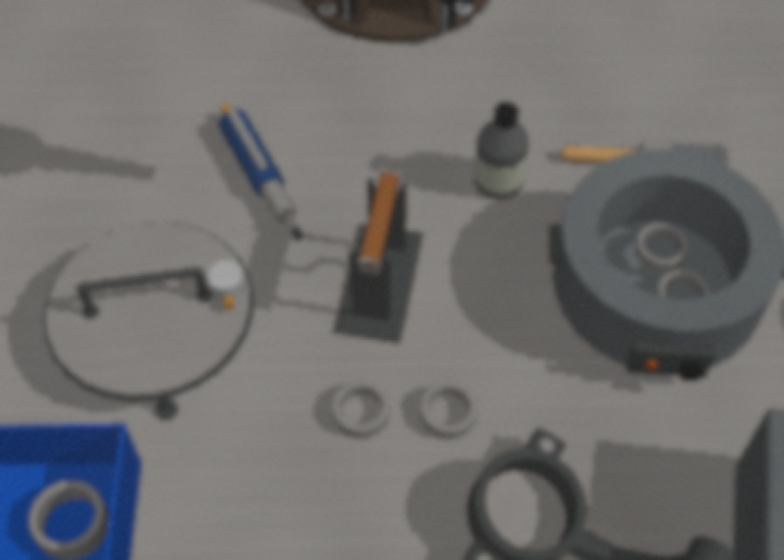

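View pics/t12.png

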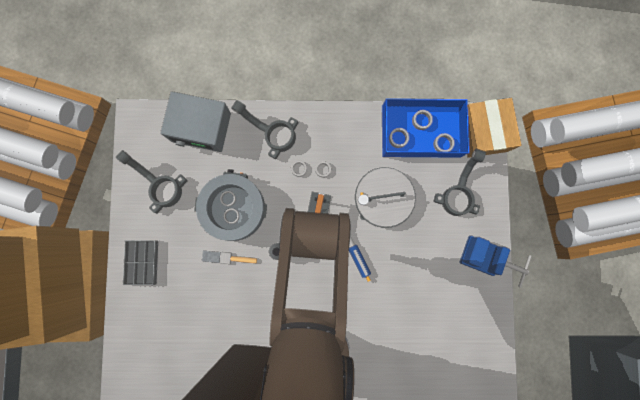

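```bash
python3 -c "
from h import *
for n in('scene0','s12'):
  d=np.load(n+'.npz');W=d['W'];c=d['c'].astype(int)
  m=(abs(W[...,0]-515)<80)&(abs(W[...,1]+22)<50)&(W[...,2]>120)&(W[...,2]<145)&(c[...,0]>c[...,2]+35)
  p=W[m];q=p[:,:2]-p[:,:2].mean(0);print(np.linalg.lstsq(np.c_[q,np.ones(len(q))],p[:,2],rcond=None)[0],cv2.minAreaRect(p[:,:2].astype(np.float32)))
a=cv2.imread('pics/scene0.png').astype(int);b=cv2.imread('pics/s12.png').astype(int)
df=abs(a-b).max(2)
for nm,(x,y) in dict(ka=(511,237),kb=(372,300),kc=(140,227),ra=(344,252),rb=(309,251),gr=(271,170),oil=(360,162),br=(394,165)).items(): print(nm,df[y-12:y+12,x-12:x+12].mean().round(1))
"
```

```text
[-1.96671063e-02 -1.08861687e-01  1.30560186e+02] ((517.6773681640625, -24.109455108642578), (19.950305938720703, 113.70100402832031), 78.38835144042969)
[-1.38116063e-02 -8.93579525e-02  1.30671025e+02] ((516.815185546875, -23.113222122192383), (20.290298461914062, 113.37444305419922), 78.59407806396484)
ka 1.7
kb 1.6
kc 1.6
ra 1.6
rb 1.5
gr 1.4
oil 1.6
br 8.2
```

```bash
python3 -c "
from rig import r
print(r.hand_in())"
```

```text
the job is handed in; nothing more can be done
None
```

The lid now lies home in the lid rest and the lifter hangs back in its cradle. I handed the job in at about 42.6 s of the 72 s allowed; `hand_in` gives no verdict.

- **Finding the balance:** I part-lifted the lid with the hook at about -1, 40, 27, 32.5 and 34 mm from the loop's middle towards the head. The first two force readings put the balance at about 27 mm, but the lift there still tipped towards the head. I corrected for the side force and settled on about 34 mm. There the lid hung clear within 0.005 rad along the bar and about 0.015 rad across it, and weighed about 5.9 N.
- **Carrying and setting down:** The lid went over the cradle at about 173 mm height and was lowered in steps of 0.6 to 0.7 mm at the end. Each reading of the lid's tilt was under 0.04 rad. Just before the final lowering the camera put it within about 0.2 mm of the ring's centre.
- **Last checks on the lid:** Its disc top read 52.2 to 52.5 mm (52 expected), with a tilt under 0.004 rad. I have no trustworthy centre measurement after it was seated. One fit came out 3 mm off in x, but the ring's edge had mixed into it; in the pictures the lid looks concentric.
- **Last checks on the lifter:** The handle's position and height came out within about 1.5 mm of where they were at the start. Its depth-fit slope of about 0.09 rad was the same before the grasp, so I took it as a measuring artefact. The gripper was open and well clear.
- **Bystanders:** The picture around seven of the eight did not change. The brush patch differed slightly (8 against about 1.6 elsewhere), which I put down to the lid being gone from beside it; the brush looks unmoved in the top view.

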